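# Stroke the vacuum-port covers shut along the stage rim

## Task

Run your closed fingertips along the rim of the round black stage, lightly and low, starting beside the little steel post, so that the five open port covers fold down flat one after another, from the one next to the post to the last. Work gently, do not raise any cover further open, do not touch the glass plate on the stage, and leave the magnifier, bottle and carrier where they are; finish clear of everything.

Things in the scene. Friction and masses are not known exactly. Their poses are not given: they have to be found in the camera images.
- stage: round flat black vacuum stage, 280 mm diameter, 20 mm thick, fixed on a grey plinth 330 x 330 x 75 mm. Origin: centre of its underside (flat top 20 mm above), z up. Five hinged covers stand along its rim on a circle of 115 mm radius, hinges at -64, -32, 0, 32, 64 degrees from its x axis towards y (anticlockwise from above), first to fifth; a steel post stands on that circle at -102 degrees
- hinge1 (a point): centre of the hinge pin (5 mm thick) of the first cover from the steel post (12 mm diameter, 12 mm tall, before the first cover); 2.5 mm above the stage's flat top, fixed, with the stage's axes. The cover folds shut along the rim, anticlockwise from above, away from the post
- cover1 (a joint): opening angle of the first cover (rad): 0 = shut, flat along the rim; grows as its free end rises, stop at 1.7. Starts at 0.7 to 1.1, leaning away from the post. Aluminium tongue 24 mm wide (radially), 3 mm thick, reaching 32 mm from its hinge; shut, its top is 4 mm above the stage top. No spring: light friction (0.006 N m) keeps it where it is left
- hinge2 (a point): centre of the hinge pin (5 mm thick) of the second cover from the steel post (12 mm diameter, 12 mm tall, before the first cover); 2.5 mm above the stage's flat top, fixed, with the stage's axes. The cover folds shut along the rim, anticlockwise from above, away from the post
- cover2 (a joint): opening angle of the second cover (rad): 0 = shut, flat along the rim; grows as its free end rises, stop at 1.7. Starts at 0.7 to 1.1, leaning away from the post. Aluminium tongue 24 mm wide (radially), 3 mm thick, reaching 32 mm from its hinge; shut, its top is 4 mm above the stage top. No spring: light friction (0.006 N m) keeps it where it is left
- hinge3 (a point): centre of the hinge pin (5 mm thick) of the third cover from the steel post (12 mm diameter, 12 mm tall, before the first cover); 2.5 mm above the stage's flat top, fixed, with the stage's axes. The cover folds shut along the rim, anticlockwise from above, away from the post
- cover3 (a joint): opening angle of the third cover (rad): 0 = shut, flat along the rim; grows as its free end rises, stop at 1.7. Starts at 0.7 to 1.1, leaning away from the post. Aluminium tongue 24 mm wide (radially), 3 mm thick, reaching 32 mm from its hinge; shut, its top is 4 mm above the stage top. No spring: light friction (0.006 N m) keeps it where it is left
- hinge4 (a point): centre of the hinge pin (5 mm thick) of the fourth cover from the steel post (12 mm diameter, 12 mm tall, before the first cover); 2.5 mm above the stage's flat top, fixed, with the stage's axes. The cover folds shut along the rim, anticlockwise from above, away from the post
- cover4 (a joint): opening angle of the fourth cover (rad): 0 = shut, flat along the rim; grows as its free end rises, stop at 1.7. Starts at 0.7 to 1.1, leaning away from the post. Aluminium tongue 24 mm wide (radially), 3 mm thick, reaching 32 mm from its hinge; shut, its top is 4 mm above the stage top. No spring: light friction (0.006 N m) keeps it where it is left
- hinge5 (a point): centre of the hinge pin (5 mm thick) of the fifth cover from the steel post (12 mm diameter, 12 mm tall, before the first cover); 2.5 mm above the stage's flat top, fixed, with the stage's axes. The cover folds shut along the rim, anticlockwise from above, away from the post
- cover5 (a joint): opening angle of the fifth cover (rad): 0 = shut, flat along the rim; grows as its free end rises, stop at 1.7. Starts at 0.7 to 1.1, leaning away from the post. Aluminium tongue 24 mm wide (radially), 3 mm thick, reaching 32 mm from its hinge; shut, its top is 4 mm above the stage top. No spring: light friction (0.006 N m) keeps it where it is left
- mask: clear glass plate 100 x 100 x 4 mm lying loose near the middle of the stage, about 100 g; origin: centre of its underside. To be left alone
- loupe: small black round magnifier, 36 mm diameter, 42 mm tall, standing loose on a corner of the plinth beside the stage; origin: centre of its underside. To be left alone
- bottle: amber bottle with white cap, 56 mm diameter, 130 mm tall, loose on the table; origin: centre of its underside. To be left alone
- carrier: white slotted plate carrier (open box 150 x 130 x 100 mm), loose on the table; origin: centre of its underside. To be left alone

How it is judged:
By the outcome, as a careful person would: the job done as asked, in the order asked, and still so for the second after the job is handed in, with the robot touching nothing.
It also fails if it takes over 48 s, if anything falls off the work surface, if the arm or the gripper's body presses on something with over 40 N, if the wrist force passes 120 N, or if a joint passes its speed limit or range.

## Robot

A 6-joint arm with a two-finger parallel gripper is mounted at the origin on the work surface. World frame = base frame: x ahead of the robot, y to its left, z up, the work surface at z = 0. Lengths are in m, angles in rad, forces in N, time in s.
With the tool pointing down it reaches from about 0.35 to 0.875 m from the base axis. Payload 4.2 kg.
Tool frame: the origin (TCP) lies midway between the tips of the shut fingers; the grasp point (between the pads) lies 19 mm behind it; z points along the fingers, y is the line along which they close (so a half turn about z gives the same grasp; the last joint's range is limited). The gripper opens to 85 mm and grips with 20 to 120 N. Pads are 22 mm wide; open, the fingers measure 114 mm over their backs; the gripper's body (76 mm by 85 mm) begins 54 mm behind the grasp point. The pads swing forward as they close: fully open they stand 13 mm farther back than shut.
Start: joints at [-1.013, 0.385, 0.008, 0, -1.194, -0.259], TCP at [0.184, -0.597, 0.231] pointing down, gripper open.
Joint ranges: [-3.14, 3.14], [-1.21, 2.06], [-1.07, 1.41], [-3.16, 2.05], [-2.99, -0.16], [-3.1, 3.1]. Speed limits (rad/s): [2.79, 2.79, 3.14, 3.14, 3.14, 3.14].

## Interface

Orientations are given as a rotation vector (axis times angle).
In Python, from rig import arm gives the robot as it stands. Calls block until the motion is done:
- arm.reach(position, orientation): joint-space move of the TCP to a pose.
- arm.movel(position, feed=0.15, rot=None, stop_force=None): straight line of the TCP; rot=None keeps the orientation; feed is the mean speed in m/s. With stop_force (N) it stops when the force on the tool has changed by that much, and returns True; else False.
- arm.move_joints(angles): joint-space move.
- arm.release() and arm.clamp(grasp_force=None): open the fingers fully, or close them until they stop; grasp_force is the grip in N (None keeps the last).
- arm.pause(seconds).
- arm.ik(position, orientation): joint angles nearest the present ones, or None.
- arm.get_obs(): the state.
- arm.snapshot(name): name is "side" or "top" or "wrist"; returns a dict with "pixels" (400x640x3 uint8, blue, green, red), "camera_matrix" (3x3 intrinsics, pixels), "world_from_camera" (4x4, takes a point from camera to world coordinates); the wrist camera has in their place "T_tool_cam" (4x4, takes a point from camera to tool coordinates, whose origin is the TCP and whose axes are the flange's). Camera axes: x right, y down, z forward; pixel columns grow to the right and rows downward; lengths in m; the calibration is good to about 2 mm. A picture is of the moment at which its call begins: read the wrist's pose just before it. There is no depth.
A pose or a line that the arm cannot do raises arm.PlanningError and nothing moves.
- arm.finish_job(): hands the job in; it is judged then, once.
Trained networks look in a picture, given as the dict that the camera call returned (one of the last four; its "shot" number tells which), for a name from the list of things; names that differ only in an ending like _2 or _b are one class to them, and where a whole thing is asked for, a point or a joint stands for the part that bears it (a point fixed in the world has none). Each returns a list of dicts, best first, with "score" (0 to 1); they miss things now and then, are a little off and sometimes report something else, mostly with a low value. They report only what shows in the picture. A call takes as long as a camera call.
- arm.boxes_of(name, picture): "centre" ([column, row] in pixels, amid what is visible of it).
The state is a dict: "clock": time; "q": joint angles; "qd": joint speeds; "effort": joint torques, N m; "ee_pos": TCP position; "tcp_rot": TCP orientation; "ft_force": force on the tool from outside, world axes, zero at the start; "ft_torque": the same for the moment, N m; "grip_width": finger opening in m; "grip_force": force on a finger pad.
Only numpy, scipy, OpenCV 4.12 (cv2) and the standard library are available. Lean on these libraries where they do the work, as an engineer would, in place of code of your own. Each camera call takes 0.05 s, during which the arm holds its last target. There are 200 camera calls.

## Working session

There is one attempt and no reset: what is moved stays moved. The work goes in short steps, each a Python script; the robot and the scene stay as the last script left them, time stands still between calls to the robot, and variables do not carry over. Pictures are saved under pics/ and viewed, at most 10 in all, crops included, and the job is handed in when it is done.

```bash
ls; mkdir -p pics; python3 - <<'E'
from rig import arm
import cv2, json
import numpy as np
o=arm.get_obs(); print(o['clock'],o['ee_pos'],o['tcp_rot'])
for n in ['top','side']:
    s=arm.snapshot(n); cv2.imwrite(f'pics/{n}0.png',s['pixels']); print(n,s['camera_matrix'].tolist(),np.round(s['world_from_camera'],4).tolist())
    for k in ['stage','hinge1','cover1','mask','loupe','bottle','carrier']:
        try: print(k,[(np.round(d['centre']).tolist(),round(d['score'],2)) for d in arm.boxes_of(k,s)][:7])
        except Exception as e: print(k,e)
print(arm.get_obs()['clock'])
E
```

```text
pics
0.0 [ 0.18381178 -0.59673956  0.2302312 ] [ 0.46720424 -3.10623722 -0.00334925]
top [[410.4078470125758, 0.0, 319.80658356095813], [0.0, 410.4078470125758, 201.1406710930529], [0.0, 0.0, 1.0]] [[-0.0077, -0.9941, 0.1085, 0.4825], [-0.9998, 0.0059, -0.0171, -0.0102], [0.0164, -0.1086, -0.994, 1.1255], [0.0, 0.0, 0.0, 1.0]]
stage [([282.0, 201.0], 0.87)]
hinge1 [([287.0, 206.0], 0.83), ([293.0, 178.0], 0.7)]
cover1 [([248.0, 197.0], 0.54), ([291.0, 176.0], 0.51), ([316.0, 187.0], 0.44), ([328.0, 208.0], 0.4)]
mask [([282.0, 224.0], 0.68), ([294.0, 176.0], 0.61)]
loupe [([284.0, 203.0], 0.68)]
bottle [([173.0, 196.0], 0.89)]
carrier [([476.0, 229.0], 0.97)]
side [[366.5138134943473, 0.0, 318.991056152936], [0.0, 366.5138134943473, 198.04642509082865], [0.0, 0.0, 1.0]] [[-0.9959, -0.0563, 0.0702, 0.4857], [-0.0895, 0.697, -0.7115, 0.8001], [-0.0089, -0.7149, -0.6992, 0.8918], [0.0, 0.0, 0.0, 1.0]]
stage [([323.0, 229.0], 0.78)]
hinge1 [([320.0, 229.0], 0.78)]
cover1 [([339.0, 135.0], 0.48)]
mask [([325.0, 213.0], 0.76), ([337.0, 133.0], 0.67)]
loupe [([269.0, 245.0], 0.76)]
bottle [([289.0, 315.0], 0.89)]
carrier [([334.0, 135.0], 0.96)]
0.8
```

View pics/top0.png

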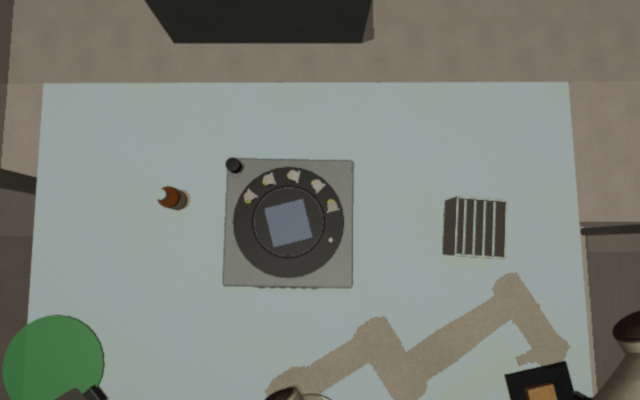

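View pics/side0.png

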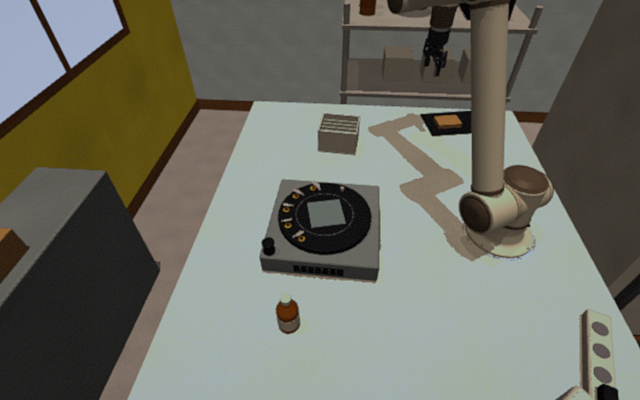

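The top view shows the stage centre at about (288,222), the post at (331,240) and cover 1 at (333,204). Covers 2–5 follow at (318,186), (293,175), (268,179) and (250,197). The loupe is at (233,165), and the side view agrees. Next I'll close the fingers and look with the wrist camera from two places.

```bash
cat > h.py <<'E'
import numpy as np, cv2, pickle
from scipy.spatial.transform import Rotation as R
def ray(s,uv):
    T=s['T']; d=np.linalg.inv(s['camera_matrix'])@[uv[0],uv[1],1.]; d=T[:3,:3]@d
    return T[:3,3],d
def onplane(s,uv,z):
    c,d=ray(s,uv); return c+d*(z-c[2])/d[2]
E
python3 - <<'E'
from rig import arm
from h import *
s=arm.snapshot('top'); s['T']=s['world_from_camera']
c=onplane(s,(288,222),.095); print('centre',c)
arm.clamp(20)
rot=np.array([0,-np.pi,0.])
w=arm.snapshot('wrist'); Tt=w['T_tool_cam']; print(np.round(Tt,3).tolist())
Rt=R.from_rotvec(rot).as_matrix()
# put camera axis over the stage centre
ax=Rt@Tt[:3,2]; off=Rt@Tt[:3,3]
out=[]
for i,d in enumerate([(0.0,-.06),(0.0,.06)]):
    zt=.30; zc=zt+off[2]; k=(zc-.095)/-ax[2]
    p=np.array([c[0]-off[0]-ax[0]*k+d[0],c[1]-off[1]-ax[1]*k+d[1],zt])
    try: arm.reach(p,rot)
    except arm.PlanningError as e: print(p,e); continue
    o=arm.get_obs(); T=np.eye(4);T[:3,:3]=R.from_rotvec(o['tcp_rot']).as_matrix();T[:3,3]=o['ee_pos']
    s=arm.snapshot('wrist'); s['T']=T@s['T_tool_cam']; out.append(s); cv2.imwrite(f'pics/w{i}.png',s['pixels'])
    print(o['ee_pos'],o['clock'],s['T'][:3,3],o['ft_force'])
    for k in ['hinge1','cover1','stage','mask']:
        print(k,[(np.round(b['centre'],1).tolist(),round(b['score'],2)) for b in arm.boxes_of(k,s)][:7])
pickle.dump([{k:s[k] for k in('T','camera_matrix','pixels')} for s in out],open('w.pkl','wb'))
print(arm.get_obs()['clock'])
E
```

```text
centre [0.54276237 0.05223437 0.095     ]
[[0.001, -0.947, -0.321, 0.083], [1.0, 0.001, 0.001, 0.0], [-0.0, -0.321, 0.947, -0.143], [0.0, 0.0, 0.0, 1.0]]
[ 0.50760919 -0.0085336   0.29989858] 4.0667 [ 0.42467684 -0.00856069  0.4433902 ] [ 0.24585315 -0.47535348  0.19301037]
hinge1 [([369.6, 159.3], 0.91)]
cover1 [([440.1, 254.1], 0.73), ([283.5, 232.6], 0.71), ([402.8, 281.1], 0.56), ([357.6, 281.8], 0.49)]
stage [([370.6, 160.3], 0.88)]
mask [([366.4, 199.3], 0.93)]
[0.50748788 0.11271465 0.29987797] 4.8667 [0.42456636 0.11250564 0.44337585] [ 0.79560215 -0.25501085 -0.05408449]
hinge1 [([261.6, 161.3], 0.93)]
cover1 [([266.6, 283.9], 0.84), ([347.2, 251.6], 0.75), ([221.0, 271.6], 0.74), ([185.8, 234.6], 0.71)]
stage [([263.3, 162.9], 0.71)]
mask [([271.8, 198.5], 0.93), ([262.4, 159.0], 0.57), ([186.2, 234.1], 0.43)]
5.1167
```

View pics/w0.png

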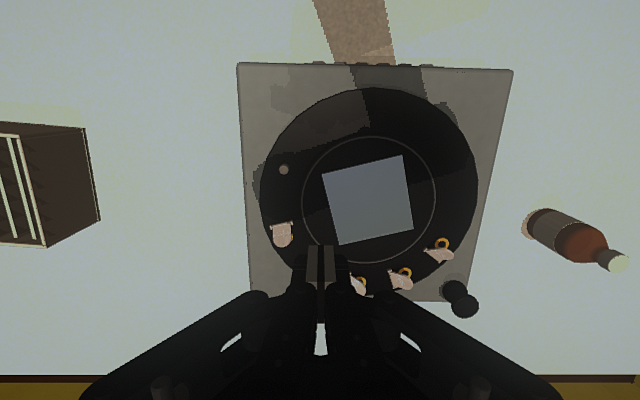

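View pics/w1.png

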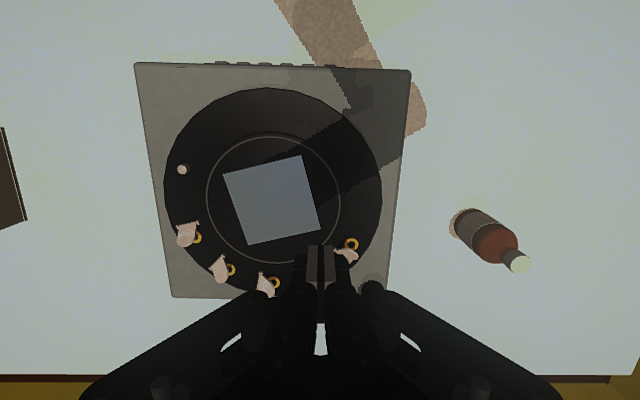

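Both wrist views agree. The post is at (284,169) in w0 and (182,169) in w1, and cover 1 is beside it at (283,233) and (187,234). The mask, loupe and bottle are well off the rim path. Now I'll fit the rim circle to both images and triangulate the post.

```bash
cat > fit.py <<'E'
from h import *
from scipy.optimize import minimize
S=pickle.load(open('w.pkl','rb'))
def proj(s,P):
    T=np.linalg.inv(s['T']); q=(T[:3,:3]@P.T).T+T[:3,3]; q=(s['camera_matrix']@q.T).T; return (q[:,:2]/q[:,2:]).astype(np.float32)
g=[cv2.GaussianBlur(cv2.cvtColor(s['pixels'],cv2.COLOR_BGR2GRAY),(0,0),1.0).astype(np.float32) for s in S]
th=np.radians(np.arange(75,345,1))   # rim away from fingers
def ring(c,r,i):
    P=np.c_[c[0]+r*np.cos(th),c[1]+r*np.sin(th),np.full(len(th),c[2])]; uv=proj(S[i],P)
    return cv2.remap(g[i],uv[:,0],uv[:,1],cv2.INTER_LINEAR).ravel()
def cost(c,ids=(0,1)):
    return -np.mean([np.mean(np.clip(ring(c,.1425,i)-ring(c,.1375,i),-10,40)) for i in ids])
def search(ids,zfix=None):
    best=None
    for x0 in np.arange(.525,.56,.005):
        for y0 in np.arange(.035,.07,.005):
            v=cost([x0,y0,.095],ids)
            if best is None or v<best[0]: best=(v,x0,y0)
    if zfix: r=minimize(lambda p:cost([p[0],p[1],zfix],ids),best[1:],method='Nelder-Mead',options=dict(initial_simplex=np.array(best[1:])+[[0,0],[.004,0],[0,.004]]))
    else: r=minimize(lambda p:cost(p,ids),[*best[1:],.095],method='Nelder-Mead',options=dict(initial_simplex=np.array([*best[1:],.095])+[[0,0,0],[.004,0,0],[0,.004,0],[0,0,.006]]))
    return r.x,r.fun
for ids in [(0,),(1,),(0,1)]: print(ids,search(ids,.095))
print('free',search((0,1)))
c=search((0,1),.095)[0]
# post
uvs=[]
for i,(u,v) in enumerate([(284,169),(182,169)]):
    p=g[i][v-9:v+10,u-9:u+10]; b=p>(p.max()+np.median(p))/2; n,l,st,ce=cv2.connectedComponentsWithStats(b.astype(np.uint8))
    k=1+np.argmax(st[1:,4]); uvs.append(ce[k]+[u-9,v-9]); print('post px',uvs[-1],st[k])
A=np.zeros((3,3));B=np.zeros(3)
for s,uv in zip(S,uvs):
    o,d=ray(s,uv); d/=np.linalg.norm(d); M=np.eye(3)-np.outer(d,d); A+=M;B+=M@o
P=np.linalg.solve(A,B); print('post',P)
for s,uv in zip(S,uvs):
    q=onplane(s,uv,.104)[:2]-c; print('r',np.hypot(*q),'yaw',np.degrees(np.arctan2(q[1],q[0]))+102)
yaw=np.mean([np.arctan2(*(onplane(s,uv,.104)[:2]-c)[::-1]) for s,uv in zip(S,uvs)])+np.radians(102)
for i,s in enumerate(S):
    im=s['pixels'].copy(); im=cv2.convertScaleAbs(im,alpha=1.5)
    for a in [-102,-64,-32,0,32,64]:
        t=yaw+np.radians(a)
        uv=proj(s,np.array([[c[0]+r*np.cos(t),c[1]+r*np.sin(t),.0975] for r in(.103,.127)])).astype(int)
        cv2.line(im,tuple(map(int,uv[0])),tuple(map(int,uv[1])),(0,0,255),1)
    uv=proj(s,np.array([[c[0]+.14*np.cos(t),c[1]+.14*np.sin(t),.095] for t in np.radians(range(0,360,5))]))
    for p in uv: cv2.circle(im,tuple(map(int,p)),0,(0,255,0),-1)
    x0=[240,140][i]; cr=cv2.resize(im[70:310,x0:x0+265],None,fx=1.5,fy=2); cv2.imwrite(f'pics/o{i}.png',cr)
cv2.imwrite('pics/o.png',np.hstack([cv2.imread('pics/o0.png'),cv2.imread('pics/o1.png')]))
print(c,yaw)
E
python3 fit.py
```

```text
(0,) (array([0.5462189 , 0.05226163]), np.float64(-33.947059631347656))
(1,) (array([0.54528813, 0.0513202 ]), np.float64(-35.775943756103516))
(0, 1) (array([0.5459537 , 0.05189832]), np.float64(-34.78966522216797))
free (array([0.54602209, 0.05190174, 0.09384468]), np.float64(-34.83708190917969))
post px [283.171875 169.171875] [ 4  5  9  9 64]
post px [181.71428571 169.19047619] [ 5  5  9  9 63]
post [ 0.49865656 -0.05288105  0.10595849]
r 0.11508345865709833 yaw -12.123770419732637
r 0.11560759823154389 yaw -11.825044168813577
[0.5459537  0.05189832] -0.20899283325989115
```

View pics/o.png

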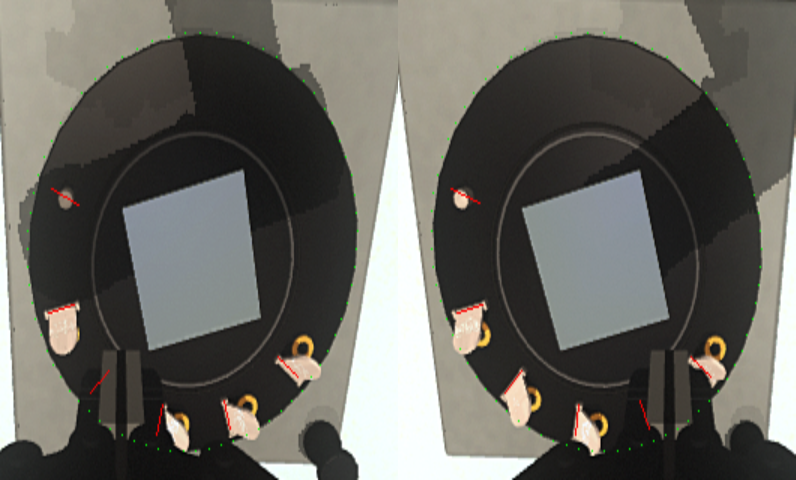

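The overlay matches: the hinge lines sit on the cover bases, the fitted z is 0.094, and the post is at r = 0.115 with its top near 0.106. Next I'll go down beside the post and touch the bare stage lightly to get the true height.

```bash
cat >> h.py <<'E'
C=np.array([.54595,.0519]); YAW=-.209; ROT=np.array([0,-np.pi,0.])
def at(deg,z): t=YAW+np.radians(deg); return np.array([C[0]+.115*np.cos(t),C[1]+.115*np.sin(t),z])
E
python3 - <<'E'
from rig import arm
from h import *
arm.movel(at(-84,.20),feed=.2,rot=ROT)
arm.movel(at(-84,.107),feed=.08)
arm.pause(.3); f0=arm.get_obs()['ft_force']
r=arm.movel(at(-84,.090),feed=.01,stop_force=2.5)
o=arm.get_obs(); print(r,o['ee_pos'],at(-84,.09),o['ft_force']-f0,o['clock'],o['grip_width'])
z=o['ee_pos'][2]
arm.movel(at(-84,z+.0058),feed=.02)
arm.pause(.2);o=arm.get_obs(); print(o['ee_pos'],o['ft_force']-f0,o['clock'])
s=arm.snapshot('wrist'); cv2.imwrite('pics/t.png',s['pixels'])
E
```

```text
True [ 0.53396894 -0.06249335  0.09512658] [ 0.53397949 -0.06247529  0.09      ] [-0.11867662 -0.97606844  3.77646058] 9.025 0.00012061799166879164
[ 0.533842   -0.06250011  0.10076794] [ 0.52327043 -0.28455902 -1.60062258] 9.7
```

View pics/t.png

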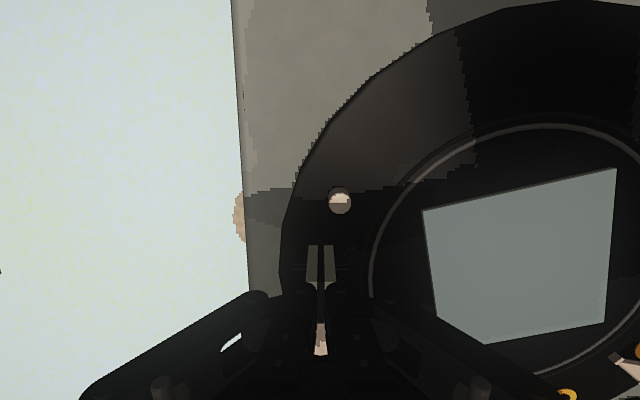

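The stage top is at 0.0951, as the text says. The picture shows the fingertips beside the post at (340,200), on the rim band and clear of the mask. Now the sweep.

```bash
python3 - <<'E'
from rig import arm
from h import *
ZS=.0950
H=[-64,-32,0,32,64]; F=[]
def h(a):
    return .0048 if any(13<=a-k<=17 for k in H) else .0058
for a in np.arange(-81,94,3.0):
    if arm.movel(at(a,ZS+h(a)),feed=.04,stop_force=12): print('STOP',a); break
    f=arm.get_obs(); F.append(np.round(f['ft_force'],1).tolist())
else:
    arm.movel(at(96,.20),feed=.15)
print(F[::3], f['ee_pos'],arm.get_obs()['clock'])
o=arm.get_obs()
if o['ee_pos'][2]>.15:
    p=[.40,.05,.33]; arm.movel(p,feed=.25); s=arm.snapshot('wrist'); cv2.imwrite('pics/e.png',s['pixels'][:, :])
    s=arm.snapshot('side'); cv2.imwrite('pics/es.png',cv2.resize(s['pixels'][160:290,240:400],None,fx=4,fy=4,interpolation=cv2.INTER_CUBIC))
print(arm.get_obs()['clock'])
E
```

```text
[[0.7, -0.2, 0.6], [0.5, -0.4, 0.0], [0.1, 0.7, 1.0], [-0.8, -0.6, 0.7], [-0.1, 0.2, -0.1], [-0.8, 0.3, -0.4], [-0.4, 0.2, -0.8], [-0.3, 0.5, -0.1], [0.1, -0.5, -0.0], [0.2, 0.7, 0.5], [-0.0, 0.3, 0.5], [0.0, 0.6, 0.0], [1.1, -0.1, -0.1], [-1.1, -0.5, 0.2], [0.0, -1.2, 0.5], [0.3, -1.0, -0.4], [0.2, 0.3, 0.0], [0.2, 0.2, 0.7], [-0.5, 0.4, 0.2], [0.9, 0.6, 0.5]] [0.56368352 0.16554368 0.10085952] 28.2667
29.4583
```

View pics/e.png

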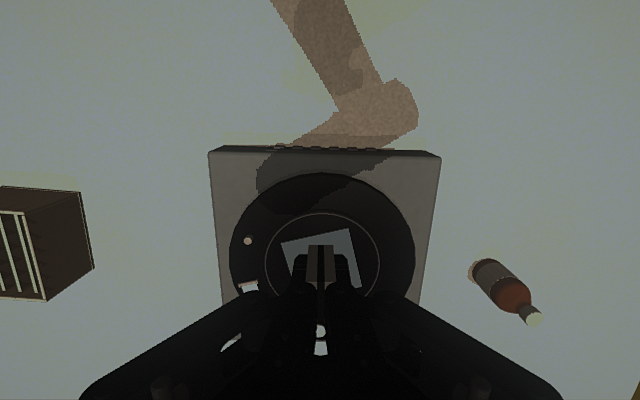

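View pics/es.png

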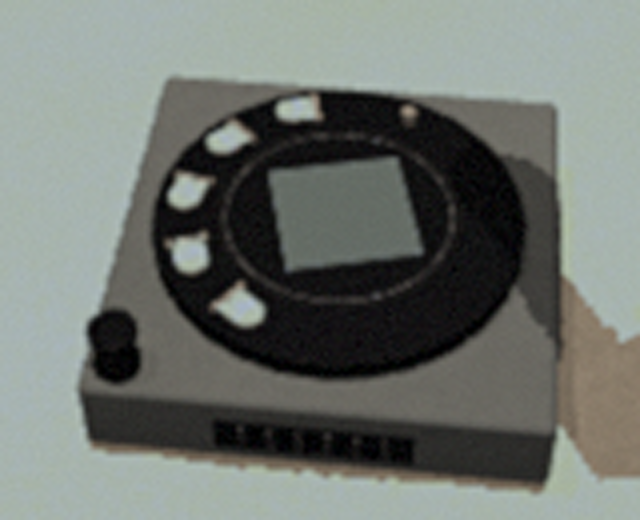

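In the side crop all five covers lie flat with their port rings hidden, the mask and loupe haven't moved, and the arm is clear. Handing in.

```bash
python3 -c "
from rig import arm
print(arm.finish_job())"
```

```text
the job is handed in; nothing more can be done
None
```

I handed the job in at about 29.5 s: one light sweep from beside the post folded the five covers down in order, the last picture shows all five flat with the glass plate and magnifier unmoved, and the arm finished clear.

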